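# Set the tube shaker's thumbwheel

## Task

Two tube shakers stand on the lab bench, one with a broad thumbwheel and one with a narrow one. Set the shaker with the broad wheel: roll that wheel up, ridge by ridge (its near side rises, its top goes towards the tube head), until the pointer ridge, the one with a crossbar, stands straight up. Leave the narrow wheel as it is.

Things in the scene. Friction and masses are not known exactly. Their poses are not given: they have to be found in the camera images.
- shaker_broad: Shaker to set, fixed: white box 225 (x) x 130 (y) x 58 mm high. Origin on the bench straight below the middle of its broad wheel; x points level from the wheel to a round tube head (84 mm across, 107 mm from the origin, tubes up to 103 mm), z up. The wheel's axle is parallel to y, 72 mm above the bench; grey cheeks beside the wheel rise to 83 mm, 50 mm apart over their backs.
- broad_wheel_pointer (a point): Middle of the pointer's crossbar, 46 mm from the axle. The wheel is 34 mm wide (y): 8 black ridges 45 degrees apart, 5 mm thick, reaching 48 mm from the axle on a white drum of 32 mm radius (16 mm tall, 32 mm free between tips). Only the pointer ridge has a round black crossbar, 8 mm thick, 50 mm long, along its tip. Ridges can be pushed while within 35 degrees of upright.
- broad_wheel (a joint): Wheel angle (rad): 0 with the pointer ridge level towards -x of the shaker (the robot's side), growing as the wheel rolls up, 1.57 with the pointer straight up. Starts at 0.05 to 0.6; stops at -0.15 and 2.7. No clicks: it turns against steady friction (3 to 4 N at the ridges) and stays where left, so it can be pushed too far, and back.
- narrow_wheel_pointer (a point): Middle of the pointer's crossbar (30 mm long) on the other shaker's wheel, 46 mm from its axle. That shaker, also fixed, is the same but for its wheel, 14 mm wide. This wheel must stay as it is.

How it is judged:
By the outcome, as a careful person would: the job done as asked, in the order asked, and still so for the second after the job is handed in, with the robot touching nothing.
It also fails if it takes over 38 s, if anything falls off the work surface, if the arm or the gripper's body presses on something with over 40 N, if the wrist force passes 120 N, or if a joint passes its speed limit or range.

## Robot

A 6-joint arm with a two-finger parallel gripper is mounted at the origin on the work surface. World frame = base frame: x ahead of the robot, y to its left, z up, the work surface at z = 0. Lengths are in m, angles in rad, forces in N, time in s.
With the tool pointing down it reaches from about 0.275 to 0.75 m from the base axis. Payload 10.2 kg.
Tool frame: the origin (TCP) lies at the very end of the fingers, on their centre line; the grasp point (between the pads) lies 19 mm behind it; z points along the fingers, y is the direction in which the jaws open and shut (so a half turn about z gives the same grasp; the last joint's range is limited). The gripper opens to 85 mm and grips with 20 to 120 N. Pads are 22 mm wide; open, the fingers measure 114 mm over their backs; the gripper's body (76 mm by 85 mm) begins 54 mm behind the grasp point. The pads swing forward as they close: fully open they stand 13 mm farther back than shut.
Start: joints at [-1.471, 0.313, 1.498, -0, 1.331, -0.223], TCP at [0.167, -0.498, 0.231] pointing down, gripper open.
Joint ranges: [-2.94, 2.94], [-0.97, 2.17], [0.19, 2.56], [-1.23, 4.37], [0.02, 3.11], [-2.88, 2.88]. Speed limits (rad/s): [2.39, 2.39, 3.01, 3.14, 3.14, 3.14].

## Interface

Orientations are given as [roll, pitch, yaw] about the fixed x, y, z axes, in that order (R = Rz(yaw) Ry(pitch) Rx(roll)).
In Python, from bench import r, optics gives the robot as it stands.
- The arm moves only by the tool send_rows, never from a script. Its argument "series" is a list of rows, each a list of 3 entries, a list of its own where there are three numbers: the shift along the world's x, y, z in units of 30 mm (1.0 is 30 mm), then the turn about the world's z in degrees, then the closure in counts, from 0 (fully open) to 255 (shut). In form: [[[x, y, z], turn, grip], ...]. A call has 1 to 10 rows; each row shifts and turns the commanded pose from where the row before left it; what a row does not reach is not made up. A row lasts 1/10 s, in which the tool goes at most 50 mm and 8.59 degrees, less where a joint would pass 70% of its speed; a pose out of reach is approached as far as the arm can. A call is refused whole if a number of a shift passes 1 or a number of a turn 8.59, either way. A call with a gripper value outside its range is refused whole. The fingers move at their own pace and stop on an object; "grip_force" is the grip in N (left out, the last holds). Time passes only in rows, so rows that do not move let the fingers close. It gives the time, the measured TCP pose, the force and the opening at its end, in the units of the state.
- r.get_obs(): the state, without advancing time (a new reading comes with each control period).
- optics.capture(name): name is "scene" or "top"; returns a dict with "pixels" (480x640x3 uint8, blue, green, red), "z_map" (480x640 float32, m along the optical axis (not along the pixel's ray), 0 where there is no reading), "vertical_fov" (degrees; the focal length in pixels is half the picture's height over the tangent of half this angle, whatever the lens; pixels are square), "cx", "cy" (the principal point, pixels), "distortion" ([k1, k2, p1, p2, k3] as OpenCV has them; the pictures are not rectified), "rvec" (rotation vector, rad) and "tvec" (3), from world to camera coordinates, as OpenCV has them. Camera axes: x right, y down, z forward; pixel columns grow to the right and rows downward; lengths in m; the calibration is good to about 2 mm. A picture is of the moment at which its call begins.
- r.sign_off(): hands the job in, once; it reports no verdict.
The state is a dict: "time_s": time; "joint_pos": joint angles; "joint_vel": joint speeds; "joint_torque": joint torques, N m; "tool_pos": TCP position; "tcp_rot": TCP orientation; "force": force on the tool from outside, world axes, zero at the start; "wrist_torque": the same for the moment, N m; "opening": finger opening in m.
Only numpy, scipy, OpenCV 4.12 (cv2) and the standard library are available. Lean on these libraries where they do the work, as an engineer would, in place of code of your own. Each camera call takes 0.05 s, during which the arm holds its last target. There are 200 camera calls.

## Working session

There is one attempt and no reset: what is moved stays moved. The work goes in short steps, Python scripts to look and compute and a tool call to move; the robot and the scene stay as the last step left them, time stands still between calls to the robot, and variables do not carry over. Pictures are saved under pics/ and viewed, about 8 in all and at most 12, crops included, and the job is handed in when it is done.

Besides the shell and the picture viewer there is one more tool, called by a JSON object that holds its "op" and its "data", one argument or row to a line. send_rows: Moves the arm, as the interface text tells. Its arguments: {"type":"object","properties":{"series":{"type":"array","items":{"type":"array"}},"grip_force":{"type":"number"}},"required":["series"]}

```bash
mkdir -p pics && cat > h.py <<'E'
import numpy as np, cv2
from bench import r, optics
def cap(n):
    c=optics.capture(n); f=240/np.tan(np.radians(c["vertical_fov"])/2)
    K=np.array([[f,0,c["cx"]],[0,f,c["cy"]],[0,0,1]]); R=cv2.Rodrigues(np.array(c["rvec"],float))[0]
    return c,K,np.array(c["distortion"],float),R,np.array(c["tvec"],float).ravel()
def cloud(n):
    c,K,D,R,t=cap(n); u,v=np.meshgrid(np.arange(640.),np.arange(480.))
    p=cv2.undistortPoints(np.stack([u.ravel(),v.ravel()],1)[:,None],K,D)[:,0]
    z=c["z_map"].ravel(); P=np.c_[p*z[:,None],z]
    W=((P-t)@R).reshape(480,640,3); W[c["z_map"]==0]=np.nan
    return c["pixels"],W
E
python3 - <<'E'
from h import *
o=r.get_obs(); print({k:np.round(v,3) for k,v in o.items()})
for n in("scene","top"):
    im,W=cloud(n); cv2.imwrite(f"pics/{n}0.png",im); np.savez(f"{n}0.npz",im=im,W=W)
    c,K,D,R,t=cap(n); print(n,-R.T@t,K[0,0],R[2])
E
```

```text
{'time_s': np.float64(0.0), 'joint_pos': array([-1.471,  0.313,  1.498, -0.   ,  1.331, -0.223]), 'joint_vel': array([-0.001,  0.002, -0.   ,  0.   , -0.   ,  0.001]), 'joint_torque': array([-0.0000e+00, -4.1227e+01, -2.5974e+01, -0.0000e+00,  4.0000e-03,
       -0.0000e+00]), 'tool_pos': array([ 0.167, -0.498,  0.231]), 'tcp_rot': array([-3.14 , -0.   ,  0.323]), 'force': array([-0.698, -0.23 , -1.061]), 'wrist_torque': array([-0.032, -0.022,  0.027]), 'opening': np.float64(0.086)}
scene [ 1.35821343 -0.01132945  0.59553187] 597.2070712071251 [-0.85321216  0.02238725 -0.52108332]
top [0.48269238 0.01267729 1.13850052] 562.9610593255301 [ 0.05368055 -0.00666401 -0.99853592]
```

View pics/scene0.png

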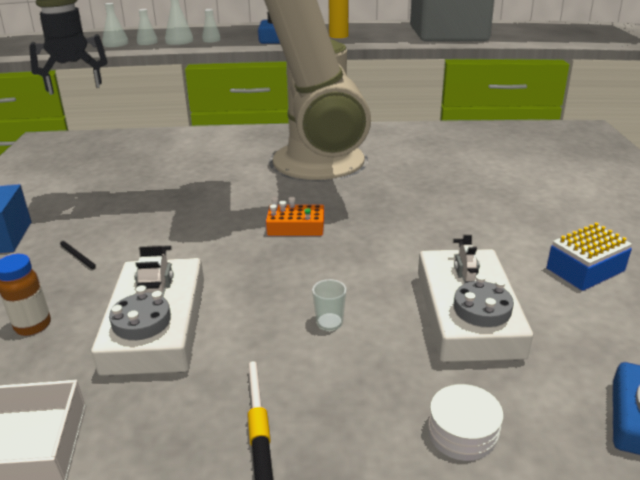

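View pics/top0.png

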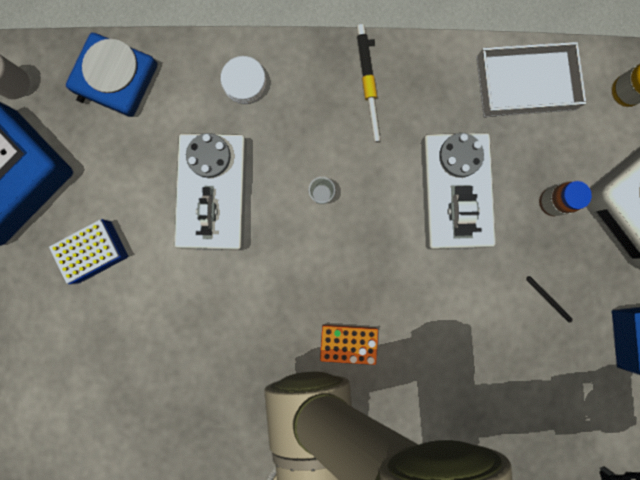

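The scene view shows the broad-wheel shaker at left, with its wheel near (153,265). In the top view its wheel is at (466,210) and its tube head at (462,155). The narrow-wheel shaker is on the other side, at +y.

```bash
python3 - <<'E'
from h import *
d=np.load("top0.npz"); im,W=d["im"],d["W"]
s=(slice(110,260),slice(410,510))
P=W[s].reshape(-1,3); C=im[s].reshape(-1,3)
b=P[(abs(P[:,2]-.058)<.006)]
rc=cv2.minAreaRect(b[:,:2].astype(np.float32)); print("box",rc, np.median(b[:,2]))
print(cv2.boxPoints(rc).round(4))
h=P[(P[:,2]>.075)]
wh=h[h[:,0]<rc[0][0]]; print("wheel",len(wh),wh.min(0),wh.max(0),wh.mean(0))
hd=h[h[:,0]>rc[0][0]+.02]; print("head",hd.min(0),hd.max(0))
# column profile through wheel: x,z for every row
for c in (466,458,475):
    print(c,[(v,*np.round(W[v,c]*1000).astype(int).tolist(),int(im[v,c].mean())) for v in range(180,240,2)])
crop=im[120:255,415:505]; cv2.imwrite("pics/cropt.png",cv2.resize(crop,None,fx=4.4,fy=4.4,interpolation=cv2.INTER_CUBIC))
s=np.load("scene0.npz")["im"][230:345,90:215]; cv2.imwrite("pics/crops.png",cv2.resize(s,None,fx=5,fy=5,interpolation=cv2.INTER_CUBIC))
E
```

```text
box ((0.6340429186820984, -0.2626292109489441), (0.22352057695388794, 0.13116170465946198), 2.0702178478240967) 0.05842628728877329
[[ 0.52   -0.2011]
 [ 0.5247 -0.3322]
 [ 0.7481 -0.3241]
 [ 0.7434 -0.1931]]
wheel 1071 [ 0.55016759 -0.29560675  0.07507164] [ 0.63395731 -0.23491417  0.12524377] [ 0.58956618 -0.26255658  0.09749602]
head [ 0.65614854 -0.30180131  0.07542567] [ 0.73955509 -0.21873571  0.10885367]
466 [(180, 653, -275, 60, 195), (182, 649, -275, 59, 197), (184, 645, -275, 60, 182), (186, 637, -269, 84, 58), (188, 634, -269, 81, 49), (190, 629, -268, 87, 50), (192, 626, -268, 84, 48), (194, 618, -261, 111, 46), (196, 614, -261, 113, 45), (198, 611, -261, 110, 44), (200, 608, -263, 102, 63), (202, 604, -263, 103, 189), (204, 601, -264, 100, 195), (206, 597, -263, 102, 197), (208, 593, -263, 102, 194), (210, 589, -263, 103, 195), (212, 585, -262, 109, 73), (214, 580, -258, 122, 70), (216, 578, -263, 102, 192), (218, 575, -264, 99, 192), (220, 571, -265, 95, 189), (222, 568, -265, 97, 175), (224, 564, -266, 90, 64), (226, 560, -264, 97, 45), (228, 556, -264, 99, 45), (230, 
[... 1052 characters left out ...]
, 637, -292, 63, 199), (190, 633, -292, 62, 198), (192, 629, -293, 60, 197), (194, 618, -277, 115, 80), (196, 614, -277, 115, 35), (198, 611, -278, 110, 55), (200, 609, -281, 101, 84), (202, 605, -280, 102, 178), (204, 601, -280, 105, 194), (206, 597, -280, 104, 195), (208, 593, -280, 103, 198), (210, 590, -280, 104, 180), (212, 584, -276, 118, 61), (214, 581, -276, 117, 76), (216, 578, -280, 103, 193), (218, 575, -281, 98, 191), (220, 571, -281, 98, 190), (222, 568, -283, 94, 169), (224, 564, -283, 92, 91), (226, 561, -283, 94, 67), (228, 556, -281, 99, 40), (230, 552, -280, 102, 42), (232, 551, -292, 61, 153), (234, 548, -292, 58, 199), (236, 544, -293, 55, 195), (238, 540, -291, 63, 198)]
```

View pics/cropt.png

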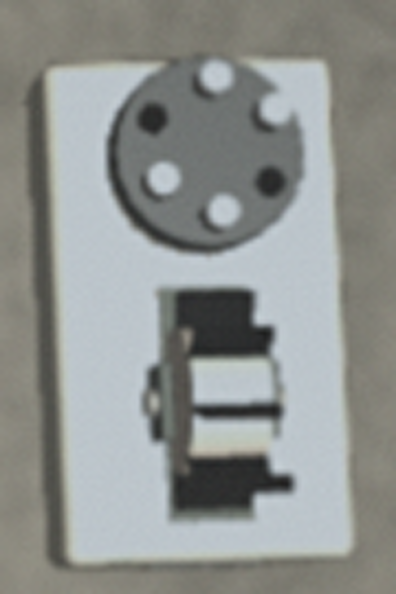

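View pics/crops.png

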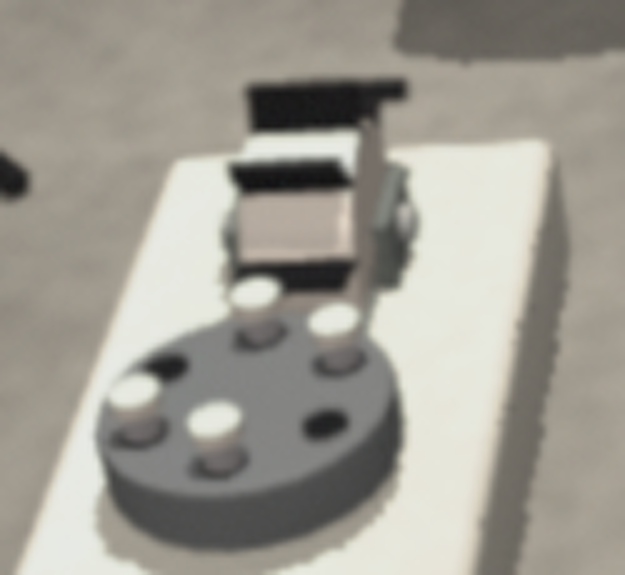

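The top crop shows the pointer crossbar on the robot's side, with its free end at about (290,483). The next ridges are at row 410 and about row 340. The scene crop shows the bar end at (405,88) and two ridges nearer the head. The pointer is roughly 0.5 rad up. Next I'll fit the axle and angle from both depth clouds.

```bash
cat >> h.py <<'E'
from scipy.optimize import least_squares
YAW=np.radians(2.07); O=np.array([.591,-.264])
def local(W):
    q=W.reshape(-1,3); d=q[:,:2]-O; c,s=np.cos(YAW),np.sin(YAW)
    return np.c_[d@[c,s],d@[-s,c],q[:,2]]
def sdf(x,z,a,xc,zc):
    x=x-xc; z=z-zc; d=np.hypot(x,z)-.032
    for k in range(8):
        th=a+k*np.pi/4; u=-x*np.cos(th)+z*np.sin(th); w=x*np.sin(th)+z*np.cos(th)
        du=np.maximum(.03-u,u-.048); dw=abs(w)-.0025
        d=np.minimum(d,np.where((du<0)&(dw<0),np.maximum(du,dw),np.hypot(np.maximum(du,0),np.maximum(dw,0))))
    return np.minimum(d,np.hypot(x+.046*np.cos(a),z-.046*np.sin(a))-.004)
def fit(tag,names=("top","scene"),a0=None):
    for n in names:
        im,W=cloud(n); L=local(W); cv2.imwrite(f"pics/{n}{tag}.png",im)
        m=(abs(L[:,1])<.015)&(L[:,2]>.088)&(L[:,2]<.135)&(abs(L[:,0])<.06); L=L[m]
        best=min((least_squares(lambda p:sdf(L[:,0],L[:,2],p[0],p[1],.072+p[2]),[g,0,0],loss="soft_l1",f_scale=.001) for g in (np.arange(0,2.7,.1) if a0 is None else a0+np.arange(-.4,.5,.1))),key=lambda s:s.cost)
        rms=np.median(abs(sdf(L[:,0],L[:,2],best.x[0],best.x[1],.072+best.x[2])))
        print(n,len(L),"a,xc,dz",best.x.round(4),"cost",best.cost,"medres",rms)
E
python3 -c "
from h import *
fit('1')"
```

```text
top 612 a,xc,dz [ 2.943e+00 -5.000e-04  6.000e-04] cost 0.0004239784445238433 medres 0.0009496491846813441
scene 662 a,xc,dz [5.827e-01 2.000e-04 1.600e-03] cost 0.0003099196654454496 medres 0.0007941193469729636
```

{"op": "send_rows", "data": {
  "series": [
    [[1,0.6,0],-8,255],
    [[1,0.6,0],-8,255],
    [[1,0.6,0],-0.4,255],
    [[1,0.6,0],0,255],
    [[1,0.6,0],0,255],
    [[1,0.6,0],0,255],
    [[1,0.6,0],0,255],
    [[1,0.6,0],0,255],
    [[1,0.6,0],0,255],
    [[1,0.6,0],0,255]
  ],
  "grip_force": 40
}}

```text
time_s: 1.3
tool_pos: [0.4677, -0.3169, 0.2313]
tcp_rot: [-3.142, 0.0, 0.037]
force: [-1.0, -0.4, 0.5]
opening: -0.0002
```

{"op": "send_rows", "data": {
  "series": [
    [[0.8,0.45,0],0,255],
    [[0.8,0.45,-0.4],0,255],
    [[0.8,0.45,-0.8],0,255],
    [[0.74,0.38,-0.8],0,255],
    [[0,0,-0.8],0,255],
    [[0,0,-0.2],0,255],
    [[0,0,0],0,255],
    [[0,0,0],0,255]
  ]
}}

```text
time_s: 2.1
tool_pos: [0.5609, -0.2667, 0.1427]
tcp_rot: [3.14, -0.002, 0.036]
force: [-0.8, 0.5, 0.8]
opening: -0.0002
```

{"op": "send_rows", "data": {
  "series": [
    [[0,0.05,-0.4],0,255],
    [[0,0,-0.4],0,255],
    [[0,0,-0.35],0,255],
    [[0,0,0],0,255],
    [[0,0,0],0,255]
  ]
}}

```text
time_s: 2.6
tool_pos: [0.5607, -0.2645, 0.1066]
tcp_rot: [-3.141, 0.0, 0.036]
force: [1.6, 0.6, 0.1]
opening: 0.0001
```

```bash
python3 -c "
from h import *
im=cap('scene')[0]['pixels'][130:330,60:260]; cv2.imwrite('pics/c2.png',cv2.resize(im,None,fx=3,fy=3,interpolation=cv2.INTER_CUBIC))"
```

```text
(no output)
```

View pics/c2.png

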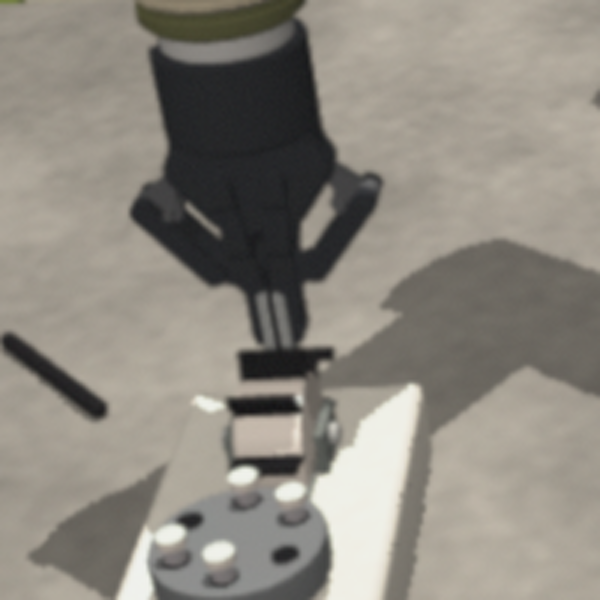

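The image shows the closed fingertips ending at about (280,348), just above the black pointer ridge (about 240–330, 350–378). I'll check the finger depth against the plan.

```bash
python3 - <<'E'
from h import *
im,W=cloud("scene")
for col in (148,152,156):
    print([(v,*(W[v,col]*1000).round().astype(int).tolist(),int(im[v,col].mean())) for v in range(222,272,2)])
c,K,D,R,t=cap("scene")
for p in ([.572,-.264,.107],[.550,-.264,.107],[.5525,-.264,.097],[.582,-.264,.119]):
    q=cv2.projectPoints(np.array([p]),cv2.Rodrigues(R)[0],t,K,D)[0].ravel(); print(p,q,((q-[60,130])*3).round())
im,W=cloud("top"); cv2.imwrite("pics/top2.png",im)
E
```

```text
[(222, 567, -265, 154, 28), (224, 567, -266, 151, 33), (226, 567, -267, 147, 50), (228, 573, -265, 147, 90), (230, 572, -266, 143, 101), (232, 571, -267, 139, 110), (234, 571, -268, 135, 113), (236, 571, -268, 132, 114), (238, 572, -268, 129, 113), (240, 572, -269, 125, 108), (242, 572, -270, 122, 104), (244, 571, -271, 117, 105), (246, 583, -267, 121, 80), (248, 586, -267, 119, 29), (250, 587, -267, 116, 28), (252, 584, -269, 111, 27), (254, 584, -269, 107, 31), (256, 587, -269, 106, 85), (258, 592, -268, 105, 164), (260, 597, -267, 105, 164), (262, 617, -261, 114, 77), (264, 619, -261, 112, 29), (266, 614, -263, 105, 25), (268, 609, -265, 98, 100), (270, 613, -264, 97, 181)]
[(222, 573, -257, 157, 38), (224, 573, -258, 154, 39), (226, 573, -259, 150, 55), (228, 572, -259, 146, 107), (230, 572, -260, 143, 115), (232, 569, -261, 138, 110), (234, 570, -262, 134, 107), (236, 572, -262, 132, 96), (238, 573, -262, 129, 78), (240, 571, -263, 125, 69), (242, 574, -263, 123, 62), (244, 573, -264, 118, 61), (246, 582, -261, 121, 43), (248, 582, -262, 117, 28), (250, 584, -262, 115, 28), (252
[... 500 characters left out ...]
6, 128, 74), (240, 572, -257, 125, 87), (242, 570, -258, 120, 96), (244, 572, -258, 118, 102), (246, 584, -255, 121, 57), (248, 583, -255, 117, 28), (250, 584, -256, 114, 24), (252, 585, -256, 111, 28), (254, 589, -255, 110, 29), (256, 587, -257, 105, 103), (258, 592, -256, 105, 166), (260, 598, -254, 105, 163), (262, 617, -249, 114, 65), (264, 617, -249, 110, 29), (266, 614, -251, 105, 27), (268, 611, -252, 99, 120), (270, 613, -252, 97, 182)]
[0.572, -0.264, 0.107] [153.11785368 249.93622404] [279. 360.]
[0.55, -0.264, 0.107] [156.12029511 242.53886805] [288. 338.]
[0.5525, -0.264, 0.097] [156.78778808 248.71455424] [290. 356.]
[0.582, -0.264, 0.119] [150.43405642 246.79081485] [271. 350.]
```

The visible front ridge is the next one, at x≈0.583, and it hides the fingertip. The finger face at x≈0.572 is inside the gap as planned. Now I'll push.

{"op": "send_rows", "data": {
  "series": [
    [[0.1,0,0.06],0,255],
    [[0.1,0,0],0,255],
    [[0.1,0.01,0],0,255],
    [[0.1,0,0],0,255],
    [[0.1,0.01,0],0,255],
    [[0.1,0,0],0,255],
    [[0.1,0,0],0,255],
    [[0.1,0.01,0],0,255],
    [[0.1,0,0],0,255],
    [[0.1,0,0],0,255]
  ]
}}

```text
time_s: 3.8
tool_pos: [0.5906, -0.2634, 0.1079]
tcp_rot: [-3.141, 0.001, 0.037]
force: [-5.2, 0.6, -1.3]
opening: -0.0
```

```bash
python3 -c "
from h import *
im=cap('scene')[0]['pixels'][130:330,60:260]; cv2.imwrite('pics/c3.png',cv2.resize(im,None,fx=3,fy=3,interpolation=cv2.INTER_CUBIC))
o=r.get_obs(); print(o['tool_pos'],o['force'])"
```

```text
[ 0.59094528 -0.26339284  0.10795562] [-3.44296612  0.88610657 -1.16479936]
```

View pics/c3.png

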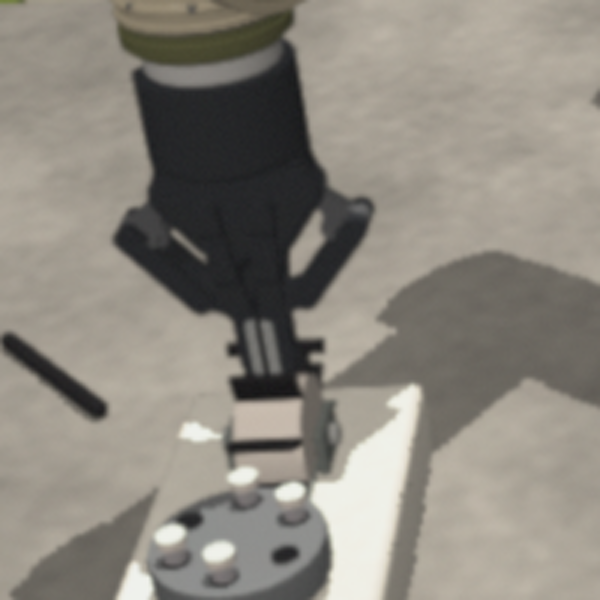

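The bar now shows behind the finger, its ends at about (232,348) and (322,346), so the wheel turned as planned. I'll lift out and re-enter behind the pointer.

{"op": "send_rows", "data": {
  "series": [
    [[-0.02,0,0],0,255],
    [[0,0,0.5],0,255],
    [[0,0,0.6],0,255],
    [[-0.4,0,0.1],0,255],
    [[-0.5,-0.02,0],0,255],
    [[-0.43,-0.02,0],0,255],
    [[0,0,-0.4],0,255],
    [[0,0,-0.4],0,255],
    [[0,0,-0.25],0,255],
    [[0,0,0],0,255]
  ]
}}

```text
time_s: 4.85
tool_pos: [0.5501, -0.2643, 0.1112]
tcp_rot: [-3.14, 0.002, 0.037]
force: [0.1, 0.1, 0.4]
opening: -0.0
```

```bash
python3 -c "
from h import *
fit('4',('scene','top'))
o=r.get_obs(); print(o['tool_pos'],o['force'])"
```

```text
scene 936 a,xc,dz [ 1.1631 -0.004   0.0057] cost 0.0022193725630666847 medres 0.0019262531252566086
top 324 a,xc,dz [1.0759e+00 2.0000e-04 2.0000e-04] cost 0.00024924140267905626 medres 0.0009864016535674623
[ 0.55057791 -0.26472289  0.11282381] [ 0.0630487  -0.44708894  0.72439516]
```

{"op": "send_rows", "data": {
  "series": [
    [[0.12,0,0],0,255],
    [[0.12,0,0],0,255],
    [[0.1,0.01,0],0,255],
    [[0.1,0,0],0,255],
    [[0.1,0.01,0],0,255],
    [[0.1,0,0],0,255],
    [[0.08,0.01,0],0,255],
    [[0.05,0,0],0,255],
    [[0,0,0],0,255],
    [[0,0,0],0,255]
  ]
}}

```text
time_s: 5.95
tool_pos: [0.5753, -0.2644, 0.1185]
tcp_rot: [3.137, -0.006, 0.037]
force: [-5.9, 6.7, 28.6]
opening: 0.0002
```

{"op": "send_rows", "data": {
  "series": [
    [[-0.1,0,0],0,255],
    [[-0.1,0,0.1],0,255],
    [[0,0,0.6],0,255],
    [[-0.6,0,0.8],0,255],
    [[-1,0,0.8],0,255],
    [[-1,0,0.5],0,255],
    [[-1,0,0],0,255],
    [[0,0,0],0,255]
  ]
}}

```text
time_s: 6.75
tool_pos: [0.4572, -0.2639, 0.1977]
tcp_rot: [3.142, 0.0, 0.035]
force: [-0.5, -0.0, 0.1]
opening: 0.0003
```

```bash
python3 -c "
from h import *
for i in range(3): fit('5%d'%i,a0=1.5)
o=r.get_obs(); print(o['tool_pos'],o['force'])
im=cv2.imread('pics/scene52.png')[200:350,70:250]; cv2.imwrite('pics/c5.png',cv2.resize(im,None,fx=4,fy=4,interpolation=cv2.INTER_CUBIC))"
```

```text
top 601 a,xc,dz [ 1.4905e+00 -4.0000e-04  7.0000e-04] cost 0.00039372811714168777 medres 0.0009320602256301914
scene 633 a,xc,dz [1.4887e+00 2.0000e-04 1.6000e-03] cost 0.00031436868029865956 medres 0.00078484238080942
top 615 a,xc,dz [1.468e+00 4.000e-04 8.000e-04] cost 0.0003998853162371731 medres 0.0009202595625057153
scene 653 a,xc,dz [1.4866e+00 2.0000e-04 1.4000e-03] cost 0.0003189198375060883 medres 0.0007748096320994791
top 615 a,xc,dz [ 1.4769e+00 -2.0000e-04  7.0000e-04] cost 0.0004676862118150505 medres 0.0010638277773263732
scene 641 a,xc,dz [ 1.4916 -0.      0.0016] cost 0.00030763551881666775 medres 0.0007462339888087035
[ 0.45993447 -0.26381576  0.19673713] [-1.36247837 -0.27269287 -0.89298344]
```

View pics/c5.png

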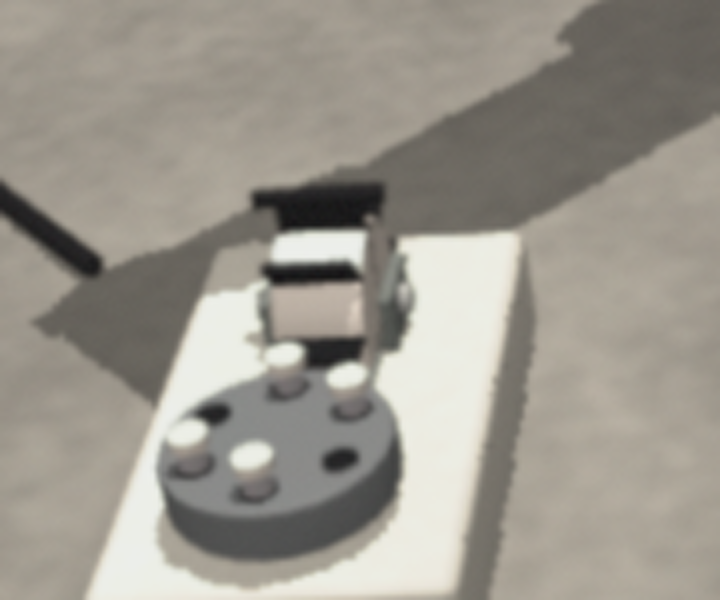

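The wheel is at about 1.485 rad and needs +0.085 more. The upward force in the last push (28 N, tip lifted 6 mm) suggests the tip's rounded corner rode up on the bar. I'll re-enter lower for the final few millimetres.

{"op": "send_rows", "data": {
  "series": [
    [[0.9,-0.02,0],0,255],
    [[1,-0.02,-0.4],0,255],
    [[1,0,-0.7],0,255],
    [[0.7,0,-0.7],0,255],
    [[0,0,0],0,255],
    [[0,0,0],0,255]
  ]
}}

```text
time_s: 7.65
tool_pos: [0.5675, -0.2648, 0.1426]
tcp_rot: [-3.141, 0.001, 0.037]
force: [0.2, -0.3, 1.3]
opening: 0.0
```

```bash
python3 -c "
from h import *
q=[]
for i in range(4): cap('top'); o=r.get_obs(); q.append(np.r_[o['tool_pos'],o['force']])
print(np.round(q,4),np.mean(q,0).round(4))"
```

```text
[[ 0.5673 -0.2651  0.1436 -0.2765  0.5622  0.342 ]
 [ 0.5673 -0.2653  0.1441 -0.0486  0.2431  0.1749]
 [ 0.5672 -0.2654  0.1443 -0.5158  0.6174  0.6493]
 [ 0.5672 -0.2655  0.1443  0.2128  0.9329  0.3955]] [ 0.5673 -0.2653  0.1441 -0.157   0.5889  0.3904]
```

{"op": "send_rows", "data": {
  "series": [
    [[0,0,-0.4],0,255],
    [[0,0.02,-0.4],0,255],
    [[0,0,-0.42],0,255],
    [[0,0,0],0,255],
    [[0,0,0],0,255],
    [[0.05,0,0],0,255],
    [[0.05,0,0],0,255],
    [[0.05,0,0],0,255],
    [[0,0,0],0,255],
    [[0,0,0],0,255]
  ]
}}

```text
time_s: 8.85
tool_pos: [0.5719, -0.2645, 0.1065]
tcp_rot: [3.142, -0.0, 0.037]
force: [0.9, -0.2, -0.3]
opening: -0.0
```

{"op": "send_rows", "data": {
  "series": [
    [[0.03,0,0],0,255],
    [[0.03,0,0],0,255],
    [[0.03,0,0],0,255],
    [[0.03,0,0],0,255],
    [[0,0,0],0,255],
    [[0,0,0],0,255],
    [[0,0,0],0,255]
  ]
}}

```text
time_s: 9.55
tool_pos: [0.5755, -0.2645, 0.1065]
tcp_rot: [3.142, -0.0, 0.037]
force: [-2.6, 0.1, 1.9]
opening: 0.0001
```

```bash
python3 -c "
from h import *
q=[]
for i in range(4): cap('top'); o=r.get_obs(); q.append(np.r_[o['tool_pos'],o['force']])
print(np.mean(q,0).round(4))"
```

```text
[ 0.5755 -0.2645  0.1065 -2.5504 -0.0104  1.5222]
```

Contact is at about −2.5 N. I'll back off slightly, lift, withdraw and measure.

{"op": "send_rows", "data": {
  "series": [
    [[-0.07,0,0],0,255],
    [[0,0,0.3],0,255],
    [[0,0,0.8],0,255],
    [[-0.6,0,0.8],0,255],
    [[-1,0,0.8],0,255],
    [[-1,0,0.3],0,255],
    [[-1,0,0],0,255],
    [[0,0,0],0,255],
    [[0,0,0],0,255]
  ]
}}

```text
time_s: 10.65
tool_pos: [0.4656, -0.2647, 0.1974]
tcp_rot: [3.141, -0.001, 0.036]
force: [0.5, -0.6, -0.2]
opening: 0.0003
```

```bash
python3 -c "
from h import *
for i in range(5): fit('6%d'%i,a0=1.5)
o=r.get_obs(); print(o['tool_pos'],o['force'])"
```

```text
top 611 a,xc,dz [ 1.5401e+00 -1.0000e-04  8.0000e-04] cost 0.00044841768399023603 medres 0.0010330618779804202
scene 645 a,xc,dz [1.5522e+00 2.0000e-04 1.6000e-03] cost 0.00031335510825079637 medres 0.0007826307062626901
top 616 a,xc,dz [ 1.5387e+00 -0.0000e+00  8.0000e-04] cost 0.00045766366416636614 medres 0.0010465942323672063
scene 648 a,xc,dz [1.549e+00 3.000e-04 1.500e-03] cost 0.0003197045512225722 medres 0.0008102893299392524
top 620 a,xc,dz [ 1.5396e+00 -3.0000e-04  6.0000e-04] cost 0.0004396772917728416 medres 0.0009872003797723448
scene 654 a,xc,dz [1.5481e+00 3.0000e-04 1.4000e-03] cost 0.0003265722093479163 medres 0.0007602726296990247
top 616 a,xc,dz [1.5371e+00 0.0000e+00 6.0000e-04] cost 0.0004097121611650881 medres 0.0009996970210250109
scene 644 a,xc,dz [1.5473e+00 1.0000e-04 1.3000e-03] cost 0.00030464822198059236 medres 0.0007032967535414922
top 616 a,xc,dz [1.5373e+00 1.0000e-04 8.0000e-04] cost 0.00041870439439325384 medres 0.0009057276319426378
scene 649 a,xc,dz [1.5498e+00 2.0000e-04 1.5000e-03] cost 0.0003293190352399616 medres 0.0008250508338495137
[ 0.46549294 -0.26442454  0.1963987 ] [ 0.28157837 -0.39595604 -0.03167731]
```

It measures about 1.544 rad, 1.5° short. A nudge of about 1.1 mm more will correct it.

{"op": "send_rows", "data": {
  "series": [
    [[0.8,0,0],0,255],
    [[1,0,-0.4],0,255],
    [[1,0,-0.7],0,255],
    [[0.66,0,-0.6],0,255],
    [[0,0,-0.1],0,255],
    [[0,0,-0.4],0,255],
    [[0,0,-0.4],0,255],
    [[0,0,-0.4],0,255],
    [[0,0,0],0,255],
    [[0,0,0],0,255]
  ]
}}

```text
time_s: 12.15
tool_pos: [0.569, -0.2646, 0.1067]
tcp_rot: [3.142, -0.0, 0.036]
force: [-0.1, 1.0, 0.1]
opening: 0.0003
```

{"op": "send_rows", "data": {
  "series": [
    [[0.07,0,0],0,255],
    [[0.07,0,0],0,255],
    [[0.04,0,0],0,255],
    [[0.03,0,0],0,255],
    [[0.03,0,0],0,255],
    [[0.015,0,0],0,255],
    [[0,0,0],0,255],
    [[0,0,0],0,255],
    [[0,0,0],0,255]
  ]
}}

```text
time_s: 13.05
tool_pos: [0.5768, -0.2645, 0.1065]
tcp_rot: [3.142, -0.0, 0.037]
force: [-4.5, -0.7, 1.8]
opening: 0.0003
```

{"op": "send_rows", "data": {
  "series": [
    [[-0.07,0,0],0,255],
    [[0,0,0.3],0,255],
    [[0,0,0.8],0,255],
    [[-0.6,0,0.8],0,255],
    [[-1,0,0.8],0,255],
    [[-1,0,0.3],0,255],
    [[-1,0,0],0,255],
    [[0,0,0],0,255],
    [[0,0,0],0,255]
  ]
}}

```text
time_s: 13.95
tool_pos: [0.4669, -0.2647, 0.1974]
tcp_rot: [3.141, -0.002, 0.036]
force: [-0.4, 0.4, -0.0]
opening: -0.0001
```

```bash
python3 -c "
from h import *
for i in range(4): fit('7%d'%i,a0=1.5)
o=r.get_obs(); print(o['tool_pos'],o['force'],o['time_s'])
im=cv2.imread('pics/scene70.png'); a=im[220:340,80:220]; b=im[220:340,410:550]
cv2.imwrite('pics/c7.png',cv2.resize(np.hstack([a,b]),None,fx=2.8,fy=2.8,interpolation=cv2.INTER_CUBIC))
d=np.abs(im.astype(int)-np.load('scene0.npz')['im'])[225:285,440:500].max(); print('narrow diff',d)"
```

```text
top 615 a,xc,dz [ 1.5751e+00 -6.0000e-04  7.0000e-04] cost 0.0004611519026144981 medres 0.00100652925939749
scene 651 a,xc,dz [1.5732e+00 6.0000e-04 1.5000e-03] cost 0.0003355259460787249 medres 0.0008463076868748315
top 617 a,xc,dz [ 1.5719e+00 -3.0000e-04  7.0000e-04] cost 0.00041915810783250035 medres 0.0009337212575295873
scene 658 a,xc,dz [1.5791e+00 1.0000e-04 1.5000e-03] cost 0.0003259545393343743 medres 0.0007866532476546544
top 620 a,xc,dz [ 1.5657e+00 -0.0000e+00  7.0000e-04] cost 0.00048247448812982675 medres 0.001036469932057223
scene 652 a,xc,dz [1.5789e+00 1.0000e-04 1.4000e-03] cost 0.0002941063953441363 medres 0.0007650423317136111
top 613 a,xc,dz [1.5637e+00 1.0000e-04 6.0000e-04] cost 0.00042711655219194517 medres 0.0009542160903578817
scene 648 a,xc,dz [1.5806e+00 1.0000e-04 1.5000e-03] cost 0.0003321233531177814 medres 0.0008409690383300378
[ 0.46694352 -0.26439532  0.19627328] [0.00270313 0.4228337  0.14092969] 14.35
narrow diff 11
```

View pics/c7.png

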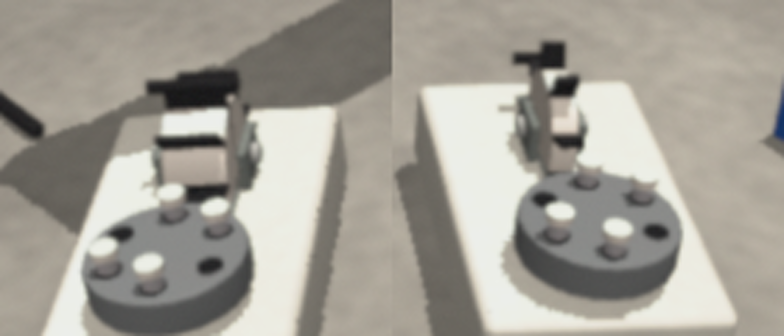

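The broad wheel's crossbar ridge (152–238, 85) sits at the projected straight-up position. The narrow wheel on the right is unchanged. I'm handing in.

```bash
python3 -c "
from h import *
print(r.sign_off())"
```

```text
the job is handed in; nothing more can be done
None
```

The broad wheel is set, with its pointer ridge straight up, and the job was handed in at about 14.4 s of the 38 s allowed. I rolled it up from about 0.585 rad: one push on the ridge ahead of the pointer, then three pushes on the pointer's crossbar.

- **Angle:** the last depth fits gave 1.564–1.575 rad from the top camera and 1.573–1.581 from the scene camera. The mean is about 1.573, against a target of 1.571. The two cameras differ by about 0.01 rad, and I took that as the measuring error.
- **Narrow wheel:** the picture shows no change from the start beyond image noise.
- **Robot:** withdrawn and touching nothing, with wrist force near zero.
- **What went wrong:** in the first crossbar push the fingertip rode up on something, probably the bar. It lifted about 6 mm with 29 N upward, left the wheel about 5° short, and I finished with two lower, gentler pushes. The force I read at the end of that push was under the 40 N limit, but I did not see its peak.

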